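Set out the stall's display board

TASK

Set out the display on the board, everything standing upright and set down gently, not dropped. On the centre line of the white front plank stand the large pickle jar midway between the two price stands, the tomato midway between the jar and the yellow stand, and the onion midway between the jar and the green stand; put the beetroot directly behind the onion (away from the robot) on the centre line of the dark rear plank, and the small honey jar centred on top of the pickle jar. Leave the potato and the green pepper where they are.

Things in the scene. Friction and masses are not known exactly. Their poses are not given: they have to be found in the camera images.
- board: The display board: two flat planks side by side on the table, fixed, 8 mm thick in all, 180 mm deep (its x) by 460 mm long (its y). Origin at the middle of its underside; its x axis points away from the robot (turned up to 13 degrees). The front plank (painted white, nearer the robot) is 88 mm deep with its long centre line at x = -45 mm; the rear plank (dark wood) is 88 mm deep with its centre line at x = +45 mm.
- stand_yellow: Yellow price stand: a blank yellow plate 34 mm wide on a round foot 36 mm across, 77 mm tall in all, with a 34 x 36 mm yellow cap; fixed on the front plank's centre line at one end of it, 200 mm from the board's middle; left or right end varies. Origin at the middle of the underside of its foot, on the board's top.
- stand_green: Green price stand: same shape, green, at the other end of the front plank, 400 mm from the yellow one. Origin at the middle of the underside of its foot, on the board's top.
- tomato_center (a point): Red tomato with a small green star on top, flat underneath, 62 mm across at its widest, 50 mm high, about 110 g. The point is on its axis at its widest, 25 mm above its underside; z points up out of its top.
- beet_center (a point): Dark purple beetroot with three short pink stem stubs on top, flat underneath, 66 mm across at its widest, 60 mm high (75 mm with the stubs), about 160 g. The point is on its axis at its widest, 30 mm above its underside; z points up out of its top.
- onion_center (a point): Golden-brown onion with a pointed top, flat underneath, 60 mm across at its widest, 64 mm high, about 100 g. The point is on its axis at its widest, 28 mm above its underside; z points up out of its top.
- pickle_jar_center (a point): Large jar of pickles: green, round, 66 mm across, 80 mm tall, with a flat white lid 62 mm across, about 320 g. The point is at its centre, 40 mm above its underside; z points up out of its lid.
- honey_jar_center (a point): Small jar of honey: amber, round, 48 mm across, 50 mm tall, with a flat pink lid 47 mm across, about 100 g. The point is at its centre, 25 mm above its underside; z points up out of its lid.
- potato_center (a point): Light brown potato, 50 x 75 x 40 mm, lying loose on the table beyond the board; not part of the display. The point is at its centre, 20 mm up.
- pepper_center (a point): Dark green sweet pepper, 72 mm across, 85 mm tall with its stalk, standing loose on the table beyond the board; not part of the display. The point is on its axis, 34 mm up.
Things that resemble listed ones, but are neither listed nor needed, are in the scene too. Of the things that look like the part that bears honey_jar_center, the middle-sized one is meant.

How it is judged:
By the outcome, as a careful person would: the job done as asked, in the order asked, and still so for the second after the job is handed in, with the robot touching nothing.
It also fails if it takes over 138 s, if anything falls off the work surface, if the arm or the gripper's body presses on something with over 40 N, if the wrist force passes 120 N, or if a joint passes its speed limit or range.

ROBOT

A 6-joint arm with a two-finger parallel gripper is mounted at the origin on the work surface. World frame = base frame: x ahead of the robot, y to its left, z up, the work surface at z = 0. Lengths are in m, angles in rad, forces in N, time in s.
With the tool pointing down it reaches from about 0.3 to 0.75 m from the base axis. Payload 8.5 kg.
Tool frame: the origin (TCP) lies on the front face of the gripper's body, between the roots of the fingers; the fingertips stand r.tip_extent ahead of it and the grasp point (between the pads) lies 45 mm ahead of it (r.tip_extent is the distance from the TCP to the fingertips, in m); z points along the fingers, y is the line along which they close (so a half turn about z gives the same grasp; the last joint's range is limited). The gripper opens to 88 mm and grips with 3 to 60 N. Pads are 18 mm wide; open, the fingers measure 123 mm over their backs; the gripper's body (75 mm by 187 mm) begins 45 mm behind the grasp point.
Start: joints at [0.907, 0.381, 1.297, -0, 1.464, -0.215], TCP at [0.239, 0.496, 0.303] pointing down, gripper open.
Joint ranges: [-3.11, 3.11], [-0.89, 2.33], [0.22, 2.48], [-1.42, 4.56], [0.17, 2.85], [-2.88, 2.88]. Speed limits (rad/s): [2.39, 2.39, 3.14, 3.14, 3.14, 3.14].

INTERFACE

Orientations are given as a unit quaternion [w, x, y, z].
In Python, from rig import r, fingers, kinematics, grab_frame gives the robot as it stands. Calls block until the motion is done:
- r.movep(position, orientation): joint-space move of the TCP to a pose.
- r.move_straight(position, ori=None, max_speed=0.15): straight line of the TCP; ori=None keeps the orientation; max_speed is the mean speed in m/s.
- r.goto_joints(angles): joint-space move.
- fingers.move_gripper(opening, f_grip=None): opening from 0.0 (shut) to 1.0 (fully open); f_grip is the grip in N (None keeps the last); returns when the fingers have stopped.
- r.dwell(seconds).
- kinematics.solve_ik(position, orientation): joint angles nearest the present ones, or None.
- grab_frame(name): name is "side" or "top"; returns a dict with "image" (480x640x3 uint8, red, green, blue), "intrinsics" (3x3 intrinsics, pixels), "R" (3x3) and "t" (3): a world point X has camera coordinates R X + t. Camera axes: x right, y down, z forward; pixel columns grow to the right and rows downward; lengths in m; the calibration is good to about 2 mm. A picture is of the moment at which its call begins. There is no depth.
A pose or a line that the arm cannot do raises r.PlanningError and nothing moves.
- r.finish_job(): hands the job in; it is judged then, once.
Readings, each from a call of its own:
- r.read_time_s(): time.
- r.read_joint_positions(): joint angles.
- r.read_joint_vel(): joint speeds.
- r.read_effort(): joint torques, N m.
- r.read_eef_pos(): TCP position.
- r.read_tool_rot(): TCP orientation.
- r.read_wrist_force(): force on the tool from outside, world axes, zero at the start.
- r.read_wrist_torque(): the same for the moment, N m.
- r.read_grip_width(): opening from 0.0 (shut) to 1.0 (fully open).
- r.read_grasp_force(): force on a finger pad.
Only numpy, scipy, OpenCV 4.12 (cv2) and the standard library are available. Lean on these libraries where they do the work, as an engineer would, in place of code of your own. Each camera call takes 0.05 s, during which the arm holds its last target. There are 200 camera calls.

## Working session

There is one attempt and no reset: what is moved stays moved. The work goes in short steps, each a Python script; the robot and the scene stay as the last script left them, time stands still between calls to the robot, and variables do not carry over. Pictures are saved under pics/ and viewed, at most 14 in all, crops included, and the job is handed in when it is done.

```bash
ls; mkdir -p pics; python3 - <<'E'
from rig import r,fingers,kinematics,grab_frame
import cv2,numpy as np,pickle
for n in("top","side"):
    f=grab_frame(n);cv2.imwrite(f"pics/{n}0.png",f["image"][:,:,::-1]);pickle.dump(f,open(f"{n}0.pkl","wb"))
    print(n,f["intrinsics"].round(1).tolist(),(-f["R"].T@f["t"]).round(3),f["R"].round(3).tolist())
print(r.tip_extent,r.read_tool_rot(),r.read_eef_pos(),r.read_time_s())
E
```

```text
pics
top [[459.0, 0.0, 318.1], [0.0, 459.0, 239.5], [0.0, 0.0, 1.0]] [ 0.504 -0.052  0.978] [[-0.006, -1.0, -0.024], [-0.996, 0.008, -0.091], [0.091, 0.023, -0.996]]
side [[492.8, 0.0, 312.9], [0.0, 492.8, 233.1], [0.0, 0.0, 1.0]] [0.189 0.695 0.953] [[-0.883, -0.469, 0.001], [-0.339, 0.638, -0.691], [0.323, -0.61, -0.723]]
0.064 [-2.66843220e-04  2.22506562e-01  9.74930991e-01 -5.66214037e-04] [0.23853509 0.49539175 0.30222284] 0.1
```

View pics/top0.png

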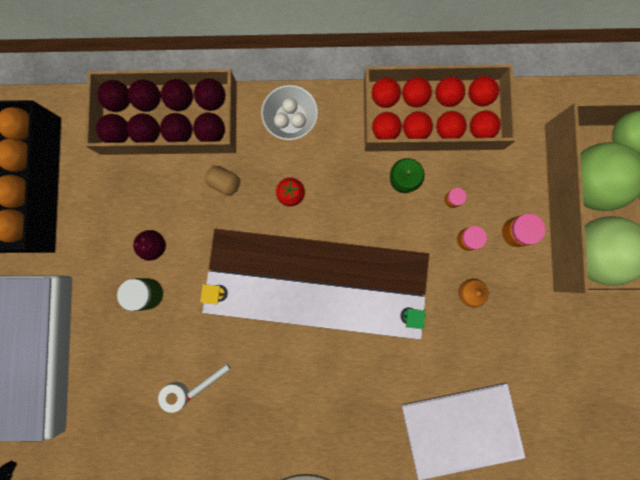

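View pics/side0.png

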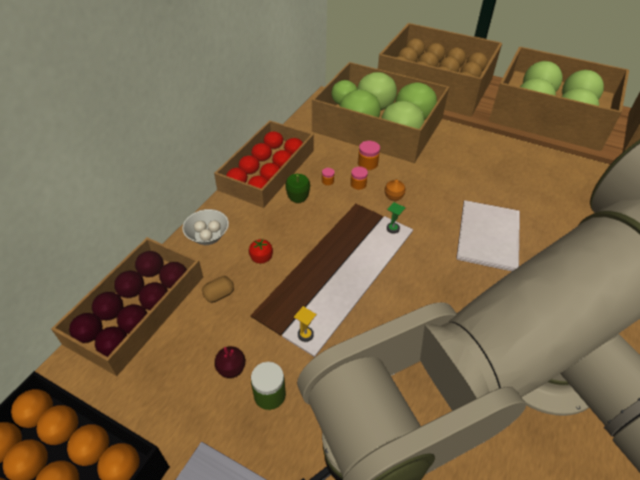

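The top view shows the yellow stand left (212,294), green right (414,318), pickle jar (134,294), beet (149,245), tomato (290,191) and onion (474,293). There are three honey-type jars: (456,197) small, (473,237) middle and (523,230) large. The middle one fits the description. Next I'll measure everything and confirm that jar in a crop.

```bash
cat > vis.py <<'E'
import cv2,numpy as np
def ray(f,uv):
    K,R,t=f["intrinsics"],f["R"],f["t"]
    d=R.T@np.linalg.solve(K,[uv[0],uv[1],1.]); return -R.T@t,d
def onplane(f,uv,z):
    c,d=ray(f,uv); return c+d*(z-c[2])/d[2]
def pix(f,X):
    p=f["intrinsics"]@(f["R"]@np.array(X)+f["t"]); return p[:2]/p[2]
def tri(f,u,g,v):
    a,d=ray(f,u);b,e=ray(g,v)
    s=np.linalg.lstsq(np.c_[d,-e],b-a,rcond=None)[0]
    return (a+d*s[0]+b+e*s[1])/2,np.linalg.norm(a+d*s[0]-b-e*s[1])
RNG={"red":[((0,150,70),(6,255,255)),((175,150,70),(180,255,255))],"beet":[((140,60,15),(180,255,110))],
"onion":[((8,170,90),(20,255,255))],"white":[((0,0,140),(180,60,255))],"pink":[((150,80,120),(178,255,255))],
"yellow":[((20,150,120),(30,255,255))],"green":[((65,120,80),(85,255,255))],"dgreen":[((40,100,20),(70,255,160))],"amber":[((5,170,90),(20,255,255))]}
def blob(f,col,near,rad=30):
    """contour of the colour blob nearest a pixel"""
    h=cv2.cvtColor(f["image"],cv2.COLOR_RGB2HSV)
    m=sum(cv2.inRange(h,*x) for x in RNG[col])
    w=np.zeros_like(m);cv2.circle(w,tuple(int(x) for x in near),rad,255,-1)
    m=cv2.morphologyEx(m&w,cv2.MORPH_CLOSE,np.ones((3,3)))
    cs=cv2.findContours(m,cv2.RETR_EXTERNAL,cv2.CHAIN_APPROX_NONE)[0]
    return max(cs,key=cv2.contourArea) if cs else None
def cen(c,mode="circle"):
    if mode=="circle":
        (x,y),r=cv2.minEnclosingCircle(c); return np.array([x,y]),r
    (x,y),(a,b),_=cv2.fitEllipse(cv2.convexHull(c)); return np.array([x,y]),(a+b)/4
E
python3 - <<'E'
from vis import *
import pickle
T,S=[pickle.load(open(n+"0.pkl","rb")) for n in("top","side")]
for n,col,a,b,z in[("tomato","red",(290,191),(260,250),.025),("beet","beet",(149,245),(230,361),.03),("onion","onion",(474,293),(395,189),.028),
 ("pickle lid","white",(134,294),(268,377),.08),("honeyM","pink",(473,237),(359,174),.05),("honeyS","pink",(456,197),(328,174),.03),("honeyL","pink",(528,229),(369,148),.07),
 ("yel","yellow",(212,294),(306,316),.085),("grn","green",(414,318),(396,210),.085)]:
    c1=blob(T,col,a,22 if n!="onion" else 18);c2=blob(S,col,b,22)
    if c1 is None or c2 is None: print(n,c1 is None,c2 is None);continue
    (p,r1),(q,r2)=cen(c1,"e"),cen(c2,"e")
    X,g=tri(T,p,S,q)
    print(n,p.round(1),round(r1,1),q.round(1),round(r2,1),"plane",onplane(T,p,z).round(4),"side",onplane(S,q,z).round(4),"tri",X.round(4),round(g,4))
h=cv2.cvtColor(T["image"],cv2.COLOR_RGB2HSV)
c=blob(T,"white",(316,306),112)
q=cv2.boxPoints(cv2.minAreaRect(c));P=np.array([onplane(T,x,.008) for x in q])
print("white plank",q.round(1).tolist(),P.round(4).tolist(),P.mean(0))
im=T["image"][:,:,::-1]
cv2.imwrite("pics/crop1.png",np.hstack([cv2.resize(im[170:320,430:560],None,fx=3,fy=3,interpolation=2),cv2.resize(im[225:375,190:300],None,fx=3,fy=3)]))
E
```

```text
tomato [289.7 191.4] 13.9 [260.2 250.7] 11.6 plane [0.6926 0.0296 0.025 ] side [0.6924 0.0274 0.025 ] tri [0.6917 0.0292 0.0273] 0.001
beet [148.9 244.8] 14.6 [229.2 361.7] 13.8 plane [0.5817 0.3241 0.03  ] side [0.5822 0.3225 0.03  ] tri [0.5815 0.3233 0.0319] 0.0002
onion [473.1 292.6] 14.5 [394.6 189.5] 10.6 plane [ 0.4785 -0.3455  0.028 ] side [ 0.4782 -0.3464  0.028 ] tri [ 0.4782 -0.3454  0.0287] 0.0007
pickle lid [132.2 294.4] 15.6 [266.8 376.7] 15.5 plane [0.4802 0.3347 0.08  ] side [0.4791 0.3351 0.08  ] tri [0.4798 0.3349 0.0792] 0.0009
honeyM [474.3 237.1] 11.7 [359.1 172.4] 6.8 plane [ 0.5902 -0.3452  0.05  ] side [ 0.5887 -0.3431  0.05  ] tri [ 0.5902 -0.3462  0.0472] 0.0006
honeyS [456.8 196.1] 8.8 [327.8 171.9] 5.1 plane [ 0.6778 -0.3185  0.03  ] side [ 0.6799 -0.3252  0.03  ] tri [ 0.6761 -0.3165  0.0378] 0.0007
honeyL [528.2 228.8] 16.0 [369.2 147.8] 8.9 plane [ 0.6039 -0.4447  0.07  ] side [ 0.6006 -0.4393  0.07  ] tri [ 0.6042 -0.4479  0.0631] 0.001
yel [210.5 293.2] 11.8 [305.  321.5] 13.3 plane [0.4818 0.1787 0.085 ] side [0.4725 0.1938 0.085 ] tri [0.4801 0.1831 0.0658] 0.0027
grn False True
white plank [[203.10000610351562, 313.3999938964844], [208.10000610351562, 271.0], [425.79998779296875, 296.79998779296875], [420.70001220703125, 339.1000061035156]] [[0.4379, 0.2137, 0.008], [0.5268, 0.2044, 0.008], [0.47, -0.2533, 0.008], [0.383, -0.2406, 0.008]] [ 0.45439469 -0.01894224  0.008     ]
```

View pics/crop1.png

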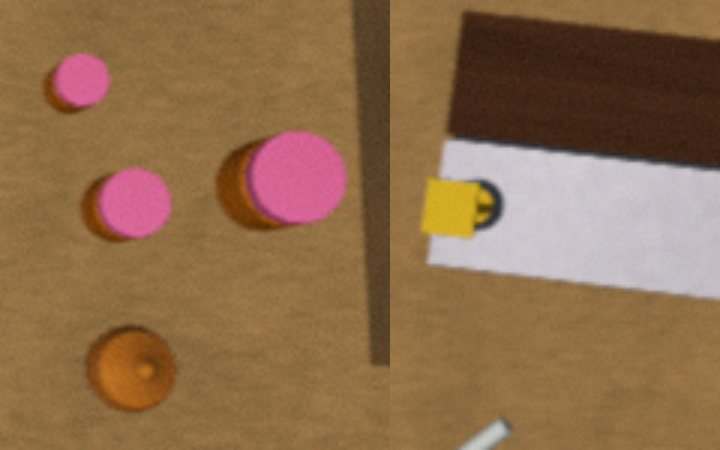

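The crop confirms the middle-sized honey jar at (474,237): its lid radius of 11.7 px matches 47 mm at 50 mm height. Next I'll fit the plank edges with lines, and check the result against the caps.

```bash
python3 - <<'E'
from vis import *
import pickle
T=pickle.load(open("top0.pkl","rb"))
h=cv2.cvtColor(T["image"],cv2.COLOR_RGB2HSV)
w=cv2.inRange(h,(0,0,140),(180,60,255)); cc=blob(T,"white",(316,306),140)
w=cv2.drawContours(np.zeros_like(w),[cc],-1,255,-1)
f=[];b=[]
for u in range(235,396,2):
    v=np.where(w[:,u])[0]; f.append((u,v.max()+.5)); b.append((u,v.min()-.5))
def line(pts):
    P=np.array([onplane(T,p,.008)[:2] for p in pts],np.float32)
    return cv2.fitLine(P,cv2.DIST_HUBER,0,.01,.01).ravel()
l1,l2=line(f),line(b); print(l1,l2)
d=l1[:2]+l2[:2]*np.sign(l1[:2]@l2[:2]); d*=np.sign(-d[1]); d/=np.linalg.norm(d)
n=np.array([-d[1],d[0]]); n*=np.sign(n[0])
o1,o2=n@l1[2:],n@l2[2:];print("depth",o2-o1,"dir",d)
# end edges of board: left/right extremes of white rows within lower corner area
P=np.array([onplane(T,p[0],.008)[:2] for p in cc]); s=P@d; o=P@n
k=(o<o1+.022)&(o>o1+.006);k2=(o>o2-.02)&(o<o2-.006)
print("ends front band",s[k].min(),s[k].max(),"rear band",s[k2].min(),s[k2].max())
for nm,col,a in(("yel","yellow",(210,294)),("grn","green",(414,318))):
    hh=cv2.inRange(h,*RNG[col][0]); ww=np.zeros_like(hh);cv2.circle(ww,a,20,255,-1)
    hh=cv2.morphologyEx(hh&ww,cv2.MORPH_OPEN,np.ones((9,9)))
    c=max(cv2.findContours(hh,0,1)[0],key=cv2.contourArea);rc=cv2.minAreaRect(c)
    X=onplane(T,rc[0],.085)[:2];print(nm,rc,X,"s",X@d,"o-ctr",X@n-(o1+o2)/2)
E
```

```text
[ 0.12337884  0.99235964  0.40968227 -0.02343559] [ 0.1227329   0.99243975  0.49864578 -0.02184846]
depth 0.08809206 dir [-0.12305588 -0.99239975]
ends front band -0.268909254103029 0.19150790166237816 rear band -0.2689362769088769 0.19172652814431768
yel ((209.5, 294.0), (16.0, 17.0), 90.0) [0.48028415 0.18072355] s -0.23845179682018444 o-ctr 0.0008962977913927195
grn ((415.0, 318.5), (17.0, 16.0), 90.0) [ 0.43144776 -0.21566613] s 0.16093483632825406 o-ctr 0.0012091568501532146
```

```bash
cat > arm.py <<'E'
from rig import r,fingers,kinematics,grab_frame
import numpy as np,cv2
d=np.array([-.12306,-.99240]);n=np.array([.99240,-.12306])
OC=n@(np.array([.40968,-.02344])+[.49865,-.02185])/2+.0005; S0=-.0387
front=lambda s:n*OC+d*(S0+s)
TH=np.degrees(np.arctan2(n[1],n[0])); TL=TH+90   # across / along the board
def quat(th):  # tool down, y axis at th degrees; half turn chosen for least wrist travel
    best=None
    q0=r.read_joint_positions()
    for t in(th,th+180):
        a=np.radians(t+90)/2; yield np.array([0,np.cos(a),np.sin(a),0])
def above(xy,th,z):
    q0=np.array(r.read_joint_positions());c=[]
    for q in quat(th):
        j=kinematics.solve_ik([*xy,z],q)
        if j is not None: c.append((abs(np.array(j)[5]),np.abs(np.array(j)-q0).max(),q))
    q=min(c,key=lambda x:x[1]+.3*x[0])[2]
    r.movep([*xy,z],q)
def down(z,v=.15,slow=.012):
    p=np.array(r.read_eef_pos())
    return p
def pick(xy,th,zg,f,hi=.25):
    above(xy,th,hi)
    r.move_straight([*xy,zg+.045],max_speed=.2)
    fingers.move_gripper(0,f)
    print("grip mm",round(r.read_grip_width()*88,1),"F",round(r.read_grasp_force(),1),"z",r.read_eef_pos()[2]-.045)
    r.move_straight([*xy,hi],max_speed=.25)
    print(" lifted mm",round(r.read_grip_width()*88,1),"Fz",round(r.read_wrist_force()[2],2))
def place(xy,th,zg,base,hi=.25):
    above(xy,th,hi)
    z=zg+.045+base
    r.move_straight([*xy,z+.012],max_speed=.2); r.dwell(.15)
    f0=r.read_wrist_force()[2]
    for k in range(12):
        zz=z+.002-.0005*k if k else z+.002
        r.move_straight([*xy,zz],max_speed=.03)
        f=r.read_wrist_force()[2]-f0
        if f>1.0 or zz<z-.003: break
    print(" contact dz mm",round((zz-z)*1e3,1),"df",round(f,2),"t",r.read_time_s())
    fingers.move_gripper(1.0)
    r.move_straight([*xy,hi],max_speed=.25)
def snap(i):
    import pickle
    for nm in("top","side"):
        f=grab_frame(nm);cv2.imwrite(f"pics/{nm}{i}.png",f["image"][:,:,::-1]);pickle.dump(f,open(f"{nm}{i}.pkl","wb"))
E
sed -i '/^def down/,/return p$/d;/best=None/d;/    q0=r.read_joint_positions()$/d' arm.py
python3 - <<'E'
from arm import *
print(front(0),front(-.1),front(.1),front(.1)+.09*n,TH)
pick((.480,.335),90,.046,25)
place(front(0),TH,.046,.008)
print(r.read_time_s())
E
```

```text
[ 0.45531206 -0.01746336] [0.46761806 0.08177664] [ 0.44300606 -0.11670336] [ 0.53232206 -0.12777876] -7.068731581631356
grip mm 65.1 F 25.0 z 0.046591619680226445
 lifted mm 65.3 Fz -3.49
 contact dz mm 0.5 df 1.75 t 6.9833
8.25
```

```bash
python3 - <<'E'
from arm import *
pick((.692,.029),0,.026,15)
place(front(-.1),TH,.026,.008)
pick((.4783,-.3457),0,.030,15)
snap(1)
E
```

```text
grip mm 60.4 F 14.5 z 0.026465521657995192
 lifted mm 60.5 Fz -1.51
 contact dz mm 0.0 df 6.84 t 15.1333
grip mm 58.2 F 15.0 z 0.030309293136275145
 lifted mm 57.9 Fz -0.68
```

View pics/top1.png

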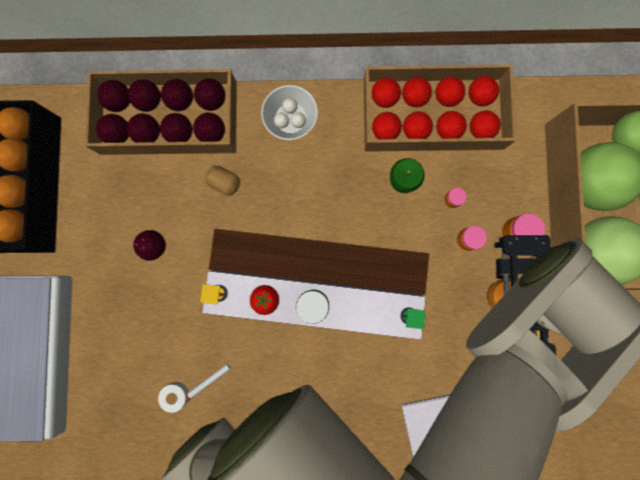

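Jar (312,307) and tomato (264,300) are standing on the white plank, and the onion is in the gripper at about (497,294). I'll check their positions, then place the onion and fetch the beet.

```bash
cat > chk.py <<'E'
import sys,pickle
from vis import *
from arm import front,n,d
i=sys.argv[1];T=pickle.load(open(f"top{i}.pkl","rb"))
tg={"jar":("white",(*front(0),.088)),"tom":("red",(*front(-.1),.033)),"onion":("onion",(*front(.1),.036)),"beet":("beet",(*(front(.1)+.09*n),.038)),"honey":("pink",(*front(0),.138))}
for k in sys.argv[2:]:
    col,X=tg[k];c=blob(T,col,pix(T,X),19)
    if c is None: print(k,"none");continue
    p,rr=cen(c,"e");e=onplane(T,p,X[2])[:2]-X[:2];print(k,"err mm across",round(e@n*1e3,1),"along",round(e@d*1e3,1),"r",round(rr,1))
E
python3 chk.py 1 jar tom
python3 - <<'E'
from arm import *
place(front(.1),TH,.030,.008)
pick((.5817,.3235),90,.035,18)
snap(2)
E
python3 chk.py 2 tom onion
```

```text
jar err mm across 0.9 along -0.9 r 18.9
tom err mm across -0.7 along -0.3 r 14.0
 contact dz mm 0.0 df 5.47 t 24.1417
grip mm 63.4 F 18.0 z 0.03560837232410209
 lifted mm 63.3 Fz -2.03
tom err mm across -0.8 along -0.2 r 14.0
onion err mm across -1.0 along -0.2 r 13.2
```

```bash
python3 - <<'E'
from arm import *
place(front(.1)+.09*n,TL,.035,.008)
above((.590,-.345),70,.25)
snap(3)
from vis import *
import pickle
T,S=[pickle.load(open(a+"3.pkl","rb")) for a in("top","side")]
print("jar lid expected",pix(T,(*front(0),.088)),pix(S,(*front(0),.088)),r.read_tool_rot())
g=cv2.cvtColor(T["image"],cv2.COLOR_RGB2GRAY)
c=cv2.HoughCircles(g[270:345,275:350],cv2.HOUGH_GRADIENT,1.,50,param1=60,param2=10,minRadius=14,maxRadius=19)
print(c+[275,270,0] if c is not None else None)
cv2.imwrite("pics/crop3.png",np.hstack([cv2.resize(T["image"][250:350,200:440,::-1],(600,250),interpolation=2)]+[cv2.resize(S["image"][180:360,240:420,::-1],(250,250))])[:, :800])
E
python3 chk.py 3 onion beet
```

```text
contact dz mm 0.5 df 1.73 t 33.6333
jar lid expected [311.39660213 306.53079364] [354.9703598  255.75205145] [-8.68465185e-05  1.72646227e-01  9.84983877e-01  1.86828522e-04]
[[[312.5        306.5         14.89999962]]]
onion err mm across -0.8 along -0.2 r 13.2
beet err mm across -0.5 along 0.1 r 15.2
```

View pics/crop3.png

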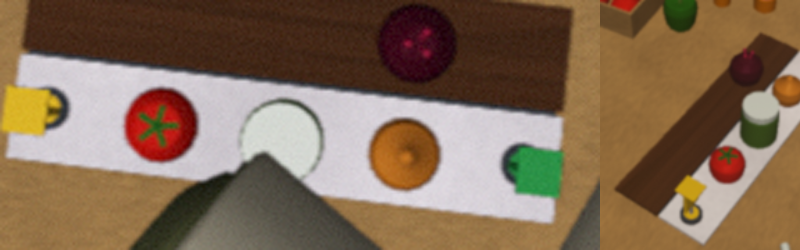

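View pics/side3.png

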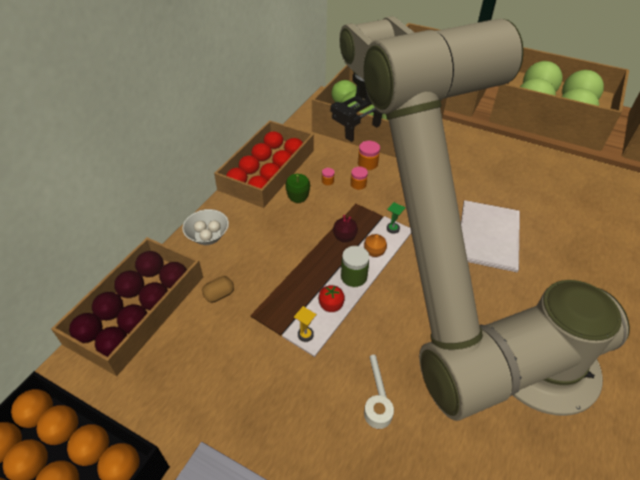

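The beet (405,42 in the crop), onion, jar and tomato all stand upright in place. I'll measure the jar lid by tint (greenish lid on a purplish plank) in the unobstructed `top1` frame, then pick the middle honey jar.

```bash
python3 - <<'E'
from arm import *
from vis import *
import pickle
T=pickle.load(open("top1.pkl","rb"))
lab=cv2.cvtColor(T["image"],cv2.COLOR_RGB2HSV)
m=cv2.inRange(T["image"].astype(np.int16)[:,:,1]-T["image"].astype(np.int16)[:,:,2],0,40)&cv2.inRange(lab,(0,0,120),(180,70,255))
m[:, :290]=0;m[:,335:]=0;m[:285]=0;m[328:]=0
m=cv2.morphologyEx(m,cv2.MORPH_OPEN,np.ones((3,3)))
c=max(cv2.findContours(m,0,1)[0],key=cv2.contourArea);p,rr=cen(c,"e")
J=onplane(T,p,.088)[:2];e=J-front(0);print("lid",p,rr,"err across",e@n*1e3,"along",e@d*1e3)
pick((.590,-.3455),-30,.030,15)
above(front(0),TH,.32)
E
```

```text
lid [311.88101196 306.71026611] 16.651677131652832 err across -0.2294757821319636 along 0.96559623397642
grip mm 47.2 F 15.0 z 0.030077638806646392
 lifted mm 46.9 Fz -1.95
```

```bash
python3 - <<'E'
from arm import *
place(front(.001),TH,.030,.088,hi=.32)
above((.30,.40),0,.32)
snap(4)
from vis import *
import pickle
T,S=[pickle.load(open(a+"4.pkl","rb")) for a in("top","side")]
cv2.imwrite("pics/crop4.png",np.hstack([cv2.resize(T["image"][230:350,200:440,::-1],(480,240),interpolation=2),cv2.resize(S["image"][190:350,240:440,::-1],(300,240))]))
print(r.read_time_s())
E
python3 chk.py 4 tom onion beet honey
```

```text
contact dz mm 0.5 df 1.41 t 43.95
47.2083
tom err mm across -0.8 along -0.2 r 14.0
onion err mm across -1.0 along -0.1 r 13.2
beet err mm across -0.3 along 0.2 r 15.3
honey err mm across -0.0 along 1.6 r 12.6
```

View pics/crop4.png

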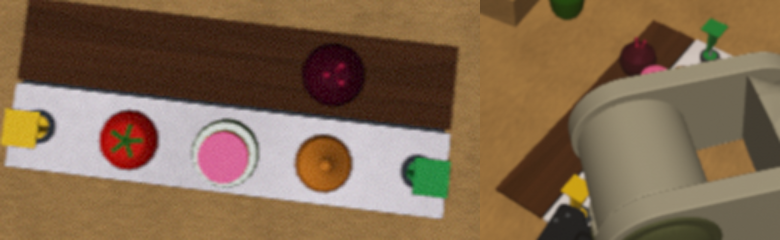

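The final crop shows the pink lid centred on the white pickle lid (224,155), with tomato, onion and beet in place. All are within about 2 mm and the gripper is clear.

```bash
python3 -c "
from rig import r
print(r.finish_job(), r.read_time_s())"
```

```text
the job is handed in; nothing more can be done
the job is handed in; nothing more can be done
```

The display is set out as asked and handed in at about 47 s on the robot's clock: each item measured within about 2 mm of its target in the camera images, and the potato and pepper were left alone.

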